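# Sweep the broken armour off the pit bench

## Task

Clear the pit bench after the fight: lift the toolbox lid right back until it rests on its stop by itself, take out the yellow-handled sweeper, and with it sweep all the white armour pieces fully into the open front of the red scrap tray; they are sharp, so the robot itself must not touch them. Lay the yellow battery pack in the toolbox, stand the sweeper upright in there again, and close the lid. Leave the tape, the screwdriver and the spanner where they are.

Things in the scene. Friction and masses are not known exactly. Their poses are not given: they have to be found in the camera images.
- toolbox: Blue sheet-steel toolbox fixed to the bench, 160 mm (its x) by 300 mm (its y), wall rim 105 mm above the bench, 119 mm with the lid shut; walls 4 mm, inner floor 5 mm above the bench. Origin: centre of its underside; its front (handle side) faces its own -x, the hinge is along its +x rim.
- toolbox_lid (a joint): Toolbox lid hinge, rad: 0 shut, grows as the lid is lifted, 1.75 on its stop, leaning back just past upright. Without help the lid sinks shut slowly (damped) while below about 1.55, and sinks back onto the stop beyond about 1.65. The lid weighs about 0.35 kg.
- lid_handle (a point): Middle of the round steel bar handle on the lid's front edge: 12 mm thick, 90 mm long, along the toolbox's y, standing 38 mm clear (to its centre line) in front of the lid's edge, held by a leg at each end. It swings with the lid, at 198 mm from the hinge line.
- lid_hinge (a point): Middle of the lid's hinge line, which runs along the toolbox's y at the rim of its far wall, 105 mm above the bench.
- sweeper: Bench sweeper, about 0.28 kg: a black rubber head 36 mm (its x) by 140 mm (its y) by 34 mm high, flat on both long faces, with a yellow D handle above it. The handle's grip bar runs along its y, 92 mm long, 26 mm wide, from 68 to 92 mm above the underside, with legs 29 to 43 mm either side of the middle. Starts standing in the toolbox on its underside, long side along the toolbox's long side, in its -y half; the +y end is empty. Origin: centre of its underside, z up.
- battery: Battery pack, a yellow block with black end caps and a red plug at one end, 110 mm (its x) by 44 mm (its y) by 52 mm high, about 0.5 kg, lying on the bench. Origin: centre of its underside.
- scrap_tray: Red folded-steel scrap tray bolted to the bench: 220 mm deep (its x), 260 mm wide (its y) at the back and flared over the front 60 mm to a mouth 340 mm wide, walls 48 mm high and 3 mm thick on both sides and at the back (+x). The front (-x) is open and its lip is flush with the bench; the floor rises to only 3 mm at the back. Origin: centre of its floor plan, at bench height.
- tray_mouth (a point): Middle of the scrap tray's open front edge, at bench height.
- chunk1: Broken chunk of thick white plastic armour with a torn step, a dark scuff and a sheared bolt, 50 to 66 mm across, 30 to 40 mm high, nowhere more than 40 mm from its middle, about 0.09 kg; may be absent (None). Origin: middle of its underside.
- chunk2: Broken chunk of thick white plastic armour with a torn step, a dark scuff and a sheared bolt, 50 to 66 mm across, 30 to 40 mm high, nowhere more than 40 mm from its middle, about 0.09 kg; may be absent (None). Origin: middle of its underside.
- chunk3: Broken chunk of thick white plastic armour with a torn step, a dark scuff and a sheared bolt, 50 to 66 mm across, 30 to 40 mm high, nowhere more than 40 mm from its middle, about 0.09 kg; may be absent (None). Origin: middle of its underside.
- chunk4: Broken chunk of thick white plastic armour with a torn step, a dark scuff and a sheared bolt, 50 to 66 mm across, 30 to 40 mm high, nowhere more than 40 mm from its middle, about 0.09 kg; may be absent (None). Origin: middle of its underside.
- chunk5: Broken chunk of thick white plastic armour with a torn step, a dark scuff and a sheared bolt, 50 to 66 mm across, 30 to 40 mm high, nowhere more than 40 mm from its middle, about 0.09 kg; may be absent (None). Origin: middle of its underside.
- chunk6: Broken chunk of thick white plastic armour with a torn step, a dark scuff and a sheared bolt, 50 to 66 mm across, 30 to 40 mm high, nowhere more than 40 mm from its middle, about 0.09 kg; may be absent (None). Origin: middle of its underside.
- tape: Roll of paper tape, 92 mm across, 48 mm high; not part of the job. Origin: centre of its underside.
- screwdriver: Screwdriver, 200 mm long, lying on the bench; not part of the job. Origin: centre of its underside.
- spanner: Spanner, 170 mm long, lying on the bench; not part of the job. Origin: centre of its underside.

How it is judged (in metres and radians):
On the way, in this order (a step that is already met when the one before it is completed fails the run):
1. the toolbox lid rests open on its stop, let go (value of joint toolbox_lid above 1.7 rad and contact force between the fingers and toolbox below 0.5 N), for 0.2 s.
2. the sweeper is out of the toolbox (horizontal distance between sweeper and toolbox above 0.17 m), for 0.1 s.
3. every armour piece is inside the scrap tray (x of chunk1 in the frame of scrap_tray between -0.085 and 0.115 m and y of chunk1 in the frame of scrap_tray between -0.14 and 0.14 m and height (world z) of each of chunk1, chunk2, chunk3, chunk4, chunk5, chunk6 below 0.05 m and x of chunk2 in the frame of scrap_tray between -0.085 and 0.115 m and y of chunk2 in the frame of scrap_tray between -0.14 and 0.14 m and x of chunk3 in the frame of scrap_tray between -0.085 and 0.115 m and y of chunk3 in the frame of scrap_tray between -0.14 and 0.14 m and x of chunk4 in the frame of scrap_tray between -0.085 and 0.115 m and y of chunk4 in the frame of scrap_tray between -0.14 and 0.14 m and x of chunk5 in the frame of scrap_tray between -0.085 and 0.115 m and y of chunk5 in the frame of scrap_tray between -0.14 and 0.14 m and x of chunk6 in the frame of scrap_tray between -0.085 and 0.115 m and y of chunk6 in the frame of scrap_tray between -0.14 and 0.14 m), for 0.2 s.
4. the battery pack and the upright sweeper are both in the toolbox, let go (x of sweeper in the frame of toolbox between -0.075 and 0.075 m and y of sweeper in the frame of toolbox between -0.1 and 0.1 m and height (world z) of sweeper below 0.02 m and angle between sweeper's own z axis and vertical below 0.2 rad and contact force between the fingers and sweeper below 0.5 N and x of battery in the frame of toolbox between -0.078 and 0.078 m and y of battery in the frame of toolbox between -0.148 and 0.148 m and height (world z) of battery below 0.06 m), for 0.2 s.
At the end, for the whole second after the job is handed in: Every armour piece present lies in the scrap tray (its middle at least 25 mm behind the open front edge), the sweeper stands upright in the toolbox (within 0.2 rad), the battery pack lies in the toolbox, the lid is shut (below 0.06 rad), all at rest (all of step 3 and all of step 4 and linear speed of each of battery, sweeper, chunk1, chunk2, chunk3, chunk4, chunk5, chunk6 below 0.05 m/s and value of joint toolbox_lid below 0.06 rad); the robot touches nothing.
It fails at once if the robot itself touches an armour piece (contact force between any of the fingers, the arm and chunk1 above 1 N or contact force between any of the fingers, the arm and chunk2 above 1 N or contact force between any of the fingers, the arm and chunk3 above 1 N or contact force between any of the fingers, the arm and chunk4 above 1 N or contact force between any of the fingers, the arm and chunk5 above 1 N or contact force between any of the fingers, the arm and chunk6 above 1 N).
It fails at once if the tape, screwdriver or spanner is moved by more than 30 mm (distance of any of tape, screwdriver, spanner from where it was at the start of the episode above 0.03 m).
Of chunk1, chunk2, chunk3, chunk4, chunk5, chunk6 only 4 to 6 are there at a start; the rules pass over those that are not, and their reading is None.
At some moment in a run one of chunk1, chunk2, chunk3, chunk4, chunk5, chunk6 may be knocked a few centimetres aside while the robot is not near it.
It also fails if it takes over 210 s, if anything falls off the work surface, if the arm or the gripper's body presses on something with over 40 N, if the wrist force passes 120 N, or if a joint passes its speed limit or range.

## Robot

A 6-joint arm with a two-finger parallel gripper is mounted at the origin on the work surface. World frame = base frame: x ahead of the robot, y to its left, z up, the work surface at z = 0. Lengths are in m, angles in degrees, forces in N, time in s.
With the tool pointing down it reaches from about 0.15 to 0.775 m from the base axis. Payload 6.1 kg.
Tool frame: the origin (TCP) lies on the front face of the gripper's body, between the roots of the fingers; the fingertips stand 73 mm ahead of it and the grasp point (between the pads) lies 54 mm ahead of it; z points along the fingers, y is the line along which they close (so a half turn about z gives the same grasp; the last joint's range is limited). The gripper opens to 85 mm and grips with 20 to 120 N. Pads are 22 mm wide; open, the fingers measure 114 mm over their backs; the gripper's body (76 mm by 85 mm) begins 54 mm behind the grasp point. The pads swing forward as they close: fully open they stand 13 mm farther back than shut.
Start: joints at [-69.557, 7.208, -2.269, 80.523, 0, 90], TCP at [0.183, -0.492, 0.304] pointing down, gripper open.
Joint ranges: [-155.77, 155.77], [-54.66, 111.73], [-72.52, 77.12], [-102.08, 115.82], [-83.92, 84.16], [-180, 180]. Speed limits (degrees/s): [136.94, 136.94, 172.46, 180, 180, 180].

## Interface

Orientations are given as a 3x3 rotation matrix whose columns are the frame's x, y, z axes.
In Python, from bench import * gives the robot as it stands.
- The arm moves only by the tool jog_arm, never from a script. Its argument "series" is a list that holds one entry, the list of rows, each a list of 7 numbers: the turn, a rotation vector about the tool's x, y, z in degrees, then the shift along the tool's x, y, z in mm, then the finger opening in mm, from 0 to 85.4. A call has exactly 10 rows; each row is the pose to reach, as a shift and turn from the pose commanded when the call began, along the tool's axes at that moment; what a row does not reach only later rows make up. A row lasts 1/8 s, in which the tool goes at most 62.5 mm and 10.7 degrees, less where a joint would pass 70% of its speed; a pose out of reach is approached as far as the arm can. A call with a gripper value outside its range is refused whole. The fingers move at their own pace and stop on an object; "force" is the grip in N (left out, the last holds). Time passes only in rows, so rows that repeat a pose let the fingers close, or fill a call up. It gives the time, the measured TCP pose, the force, the opening and the grip force at its end, in the units of the state.
- read_state(): the state, without advancing time (a new reading comes with each control period).
- read_camera(name): name is "side" or "top"; returns a dict with "img" (420x560x3 uint8, blue, green, red), "fx", "fy", "cx", "cy" (pixels), "T" (4x4, takes a point from camera to world coordinates). Camera axes: x right, y up, looking along -z (the intrinsics and any distortion apply to the point x, -y, -z); pixel columns grow to the right and rows downward; lengths in m; the calibration is good to about 2 mm. A picture is of the moment at which its call begins. There is no depth.
- sign_off(): hands the job in; it is judged then, once.
The state is a dict: "time": time; "joint_positions": joint angles; "dq": joint speeds; "joint_torque": joint torques, N m; "eef_pos": TCP position; "eef_rot": TCP orientation; "contact_force": force on the tool from outside, world axes, zero at the start; "wrist_torque": the same for the moment, N m; "grip_width": opening from 0.0 (shut) to 1.0 (fully open); "gripper_force": force on a finger pad.
Only numpy, scipy, OpenCV 4.12 (cv2) and the standard library are available. Lean on these libraries where they do the work, as an engineer would, in place of code of your own. Each camera call takes 0.05 s, during which the arm holds its last target. There are 200 camera calls.

## Working session

There is one attempt and no reset: what is moved stays moved. The work goes in short steps, Python scripts to look and compute and a tool call to move; the robot and the scene stay as the last step left them, time stands still between calls to the robot, and variables do not carry over. Pictures are saved under pics/ and viewed, at most 14 in all, crops included, and the job is handed in when it is done.

Besides the shell and the picture viewer there is one more tool, called after "Request:" as a command line: name --argument value ..., lists and objects as JSON in quotes. jog_arm: Moves the arm, as the interface text tells. Its arguments: {"type":"object","properties":{"series":{"type":"array"},"force":{"type":"number"}},"required":["series"]}

```bash
mkdir -p pics; ls; cat > h.py <<'E'
from bench import *
import numpy as np, cv2
def snap(n,f=None):
    c=read_camera(n)
    if f: cv2.imwrite('pics/'+f,c['img'])
    return c
def ray(c,u,v):
    T=np.array(c['T']); d=np.array([(u-c['cx'])/c['fx'],-(v-c['cy'])/c['fy'],-1.])
    return T[:3,3],T[:3,:3]@d
def onz(c,u,v,z=0.):
    o,d=ray(c,u,v); return (o+d*(z-o[2])/d[2])
def proj(c,p):
    T=np.array(c['T']); q=T[:3,:3].T@(np.array(p)-T[:3,3]); return np.array([c['cx']+c['fx']*q[0]/-q[2], c['cy']-c['fy']*q[1]/-q[2]])
E
python3 - <<'E'
from h import *
for n in('top','side'):
    c=snap(n,n+'0.png'); print({k:(v if k!='T' else np.round(v,3).tolist()) for k,v in c.items() if k!='img'})
s=read_state(); print(s)
E
```

```text
pics
{'fx': 395.7058642404608, 'fy': 395.7058642404608, 'cx': 286.1895740507509, 'cy': 210.89295089495596, 'T': [[-0.015, 0.985, -0.173, 0.395], [-1.0, -0.016, -0.005, 0.009], [-0.008, 0.173, 0.985, 0.995], [0.0, 0.0, 0.0, 1.0]]}
{'fx': 496.69916786906265, 'fy': 496.69916786906265, 'cx': 274.13175924714545, 'cy': 214.05595066088688, 'T': [[-0.998, 0.029, -0.047, 0.51], [-0.052, -0.774, 0.63, 0.793], [-0.018, 0.632, 0.775, 1.058], [0.0, 0.0, 0.0, 1.0]]}
{'time': 0.1, 'joint_positions': array([-6.95552687e+01,  7.23934577e+00, -2.31973292e+00,  8.05238967e+01,
       -8.68952542e-04,  8.99998476e+01]), 'dq': array([-0.00674865,  0.05614353,  0.12987025, -0.0037639 ,  0.11097827,
        0.05525179]), 'joint_torque': array([ 6.29267070e-04, -4.36904383e+01,  3.53605771e+01,  1.35898747e-02,
        1.34046277e-04, -1.21846085e-05]), 'eef_pos': array([ 0.18329201, -0.49169176,  0.30319931]), 'eef_rot': array([[ 9.37008634e-01,  3.49305811e-01, -5.20070170e-04],
       [ 3.49306198e-01, -9.37007659e-01,  1.35167381e-03],
       [-1.51622160e-05, -1.44819376e-03, -9.99998951e-01]]), 'contact_force': array([-0.04055664, -0.34032354, -0.00592398]), 'wrist_torque': array([ 0.04321186, -0.02184601,  0.03242657]), 'gripper_force': 0.0, 'grip_width': 0.9979210732602772}
```

View pics/top0.png

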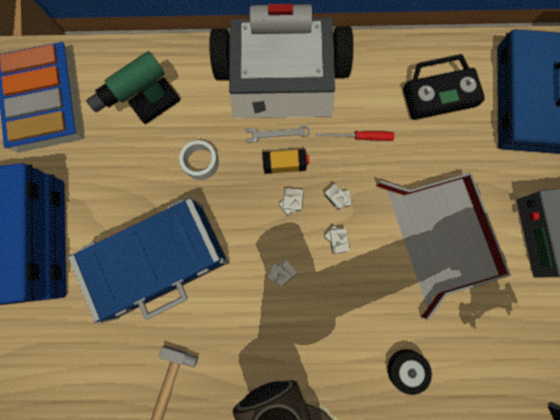

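View pics/side0.png

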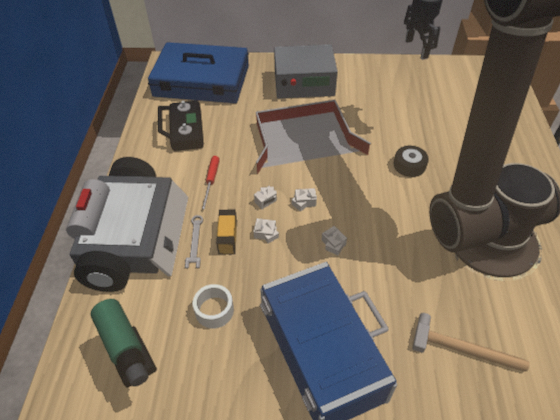

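The top view shows the toolbox lid with corners near (72,256), (190,200), (226,264) and (98,320), and its handle near (163,300). It also shows four chunks near (291,200), (338,195), (338,239) and (282,272), and the battery at (286,160). The tray mouth runs from (378,182) to (425,315). The side view agrees.

```bash
python3 - <<'E'
from h import *
c=snap('top'); im=c['img']; hsv=cv2.cvtColor(im,cv2.COLOR_BGR2HSV)
r=lambda p:np.round(p,3).tolist()
print('lid corners z.119')
for p in [(72,256),(190,200),(226,264),(98,320)]: print(p,r(onz(c,*p,.115)))
print('handle',r(onz(c,139,302,.111)),r(onz(c,186,285,.111)),'bar ends',r(onz(c,146,316,.111)),r(onz(c,187,298,.111)))
print('tray lip',[r(onz(c,*p,0)) for p in[(378,182),(425,317)]],'top rim',[r(onz(c,*p,.048)) for p in [(378,180),(427,317),(470,175),(508,274)]])
def blobs(m,z,amin):
    m=cv2.morphologyEx(m,cv2.MORPH_CLOSE,np.ones((3,3)))
    for k in cv2.findContours(m,cv2.RETR_EXTERNAL,cv2.CHAIN_APPROX_NONE)[0]:
        a=cv2.contourArea(k)
        if a>amin:
            rc=cv2.minAreaRect(k); print(int(a),r(rc[0]),r(rc[1]),round(rc[2]),r(onz(c,*rc[0],z)[:2]))
print('white');
m=((hsv[...,1]<60)&(hsv[...,2]>90)).astype(np.uint8)*255; m[:170]=0; m[:, :230]=0; m[300:]=0; m[:,375:]=0; blobs(m,.02,60)
print('yellow'); m=cv2.inRange(hsv,(15,150,120),(32,255,255)); m[:,:240]=0;m[:,320:]=0;m[:140]=0;m[180:]=0; blobs(m,.052,60)
print('tray/red'); m=cv2.inRange(hsv,(0,150,30),(8,255,255))|cv2.inRange(hsv,(172,150,30),(180,255,255)); blobs(m,.048,40)
print('blue lid'); m=cv2.inRange(hsv,(100,100,30),(125,255,255)); m[:185]=0; m[330:]=0; m[:,:69]=0; m[:,235:]=0; blobs(m,.119,300)
E
```

```text
lid corners z.119
(72, 256) [0.456, 0.491, 0.115]
(190, 200) [0.579, 0.232, 0.115]
(226, 264) [0.433, 0.148, 0.115]
(98, 320) [0.317, 0.424, 0.115]
handle [0.354, 0.338, 0.111] [0.389, 0.236, 0.111] bar ends [0.324, 0.322, 0.111] [0.361, 0.233, 0.111]
tray lip [[0.642, -0.224, 0.0], [0.303, -0.32, 0.0]] top rim [[0.635, -0.213, 0.048], [0.307, -0.309, 0.048], [0.644, -0.44, 0.048], [0.403, -0.506, 0.048]]
white
404 [280.361, 272.533] [21.254, 25.991] 50 [0.414, 0.03]
423 [336.419, 239.014] [27.126, 21.865] 81 [0.494, -0.109]
432 [290.535, 201.153] [22.587, 26.269] 6 [0.591, 0.003]
368 [339.377, 195.852] [26.376, 19.718] 50 [0.603, -0.12]
yellow
437 [283.939, 158.647] [17.384, 27.715] 86 [0.693, 0.017]
tray/red
70 [433.364, 303.397] [3.485, 33.825] 37 [0.338, -0.326]
63 [534.5, 216.0] [8.0, 9.0] 90 [0.54, -0.585]
50 [392.097, 188.682] [29.116, 3.078] 17 [0.613, -0.246]
573 [484.468, 225.455] [103.919, 7.23] 70 [0.519, -0.463]
308 [374.5, 135.5] [9.0, 39.0] 90 [0.75, -0.211]
206 [280.5, 9.0] [10.0, 23.0] 90 [1.11, 0.021]
blue lid
9064 [147.926, 259.345] [75.023, 140.502] 65 [0.446, 0.32]
```

```bash
cat >> h.py <<'E'
def tri(c1,p1,c2,p2):
    o1,d1=ray(c1,*p1); o2,d2=ray(c2,*p2); d1/=np.linalg.norm(d1); d2/=np.linalg.norm(d2)
    t=np.linalg.lstsq(np.c_[d1,-d2],o2-o1,rcond=None)[0]; a=o1+t[0]*d1; b=o2+t[1]*d2
    return (a+b)/2, np.linalg.norm(a-b)
def tool(yaw): # tool down, tool y axis at yaw (deg)
    a=np.radians(yaw); return np.array([[-np.sin(a),np.cos(a),0],[np.cos(a),np.sin(a),0],[0,0,-1.]])
from scipy.spatial.transform import Rotation as R
def rel(p0,R0,p1,R1): # tool-frame rotvec deg + shift mm
    return np.round(np.r_[np.degrees(R.from_matrix(R0.T@R1).as_rotvec()),1000*(R0.T@(np.array(p1)-np.array(p0)))],1).tolist()
E
python3 - <<'E'
from h import *
t=snap('top')['img'][270:330,120:210]; s=snap('side')['img'][280:345,330:400]
a=cv2.resize(t,None,fx=4.4,fy=4.4,interpolation=cv2.INTER_CUBIC); b=cv2.resize(s,None,fx=5,fy=5,interpolation=cv2.INTER_CUBIC)
o=np.zeros((330,760,3),np.uint8); o[:a.shape[0],:a.shape[1]]=a; o[:b.shape[0],400:400+b.shape[1]]=b; cv2.imwrite('pics/handle.png',o)
E
```

```text
(no output)
```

View pics/handle.png

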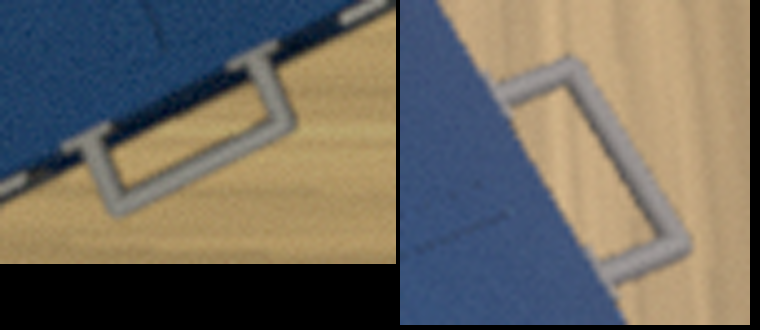

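The crop shows the handle bar's corners. In the top view they are at about (146.8,317.0) and (185.9,297.3), and in the side view at (386.4,329.0) and (364.4,293.6).

```bash
python3 - <<'E'
from h import *
t=snap('top'); s=snap('side')
A,ea=tri(t,(146.8,317.0),s,(386.4,329)); B,eb=tri(t,(185.9,297.3),s,(364.4,293.6))
d=A-B; yaw=np.degrees(np.arctan2(-d[0],d[1])); m=(A+B)/2
print(A,ea,B,eb,np.linalg.norm(d),yaw,m)
st=read_state(); yaw=25.
P=[m[0],m[1],.25]
print(rel(st['eef_pos'],st['eef_rot'],[.31,.18,.30],tool(yaw)))
E
```

```text
[0.32095622 0.31928109 0.11272242] 0.0012712682914236527 [0.36097175 0.23624825 0.11027589] 0.0022503987978342624 0.09220456296827262 25.730539111297013 [0.34096399 0.27776467 0.11149916]
[-0.0, -0.0, -94.6, 353.3, -585.3, 3.9]
```

```bash
python3 - <<'E'
from h import *
st=read_state()
print(rel(st['eef_pos'],st['eef_rot'],[.341,.278,.25],tool(25.5)))
E
```

```text
[-0.0, -0.0, -95.1, 416.6, -666.3, 54.0]
```

Request:
jog_arm --series '[[[0, 0, -10, 42, -67, 10, 40], [0, 0, -20, 83, -133, 20, 40], [0, 0, -30, 125, -200, 30, 40], [0, 0, -40, 167, -267, 40, 40], [0, 0, -50, 208, -333, 50, 40], [0, 0, -60, 250, -400, 54, 40], [0, 0, -70, 292, -466, 54, 40], [0, 0, -80, 333, -533, 54, 40], [0, 0, -90, 375, -600, 54, 40], [0, 0, -95, 417, -666, 54, 40]]]' --force 30

```text
time: 1.6
eef_pos: [0.3071, 0.1134, 0.2525]
eef_rot: [[-0.434, 0.901, 0.002], [0.901, 0.434, 0.0], [-0.001, 0.002, -1.0]]
contact_force: [2.3, -0.8, 0.2]
grip_width: 0.473
gripper_force: 0.0
```

```bash
cat >> h.py <<'E'
def go(x,y,z,yaw):
    st=read_state(); print('from',np.round(st['eef_pos'],4),'->',rel(st['eef_pos'],st['eef_rot'],[x,y,z],tool(yaw)))
E
python3 - <<'E'
from h import *
go(.341,.278,.17,25.5)
E
```

```text
from [0.3071 0.1134 0.2525] -> [0.1, 0.0, 0.2, 133.7, 101.7, 82.6]
```

Request:
jog_arm --series '[[[0, 0, 0, 45, 34, 0, 40], [0, 0, 0, 90, 68, 0, 40], [0, 0, 0, 134, 98, 0, 40], [0, 0, 0, 134, 98, 0, 40], [0, 0, 0, 134, 98, 30, 40], [0, 0, 0, 134, 98, 60, 40], [0, 0, 0, 134, 98, 80, 40], [0, 0, 0, 134, 98, 86, 40], [0, 0, 0, 134, 98, 86, 40], [0, 0, 0, 134, 98, 86, 40]]]'

```text
time: 2.85
eef_pos: [0.3387, 0.2744, 0.1671]
eef_rot: [[-0.429, 0.903, 0.001], [0.903, 0.429, 0.001], [0.0, 0.002, -1.0]]
contact_force: [-1.0, -0.1, 0.4]
grip_width: 0.47
gripper_force: 0.0
```

```bash
python3 - <<'E'
from h import *
go(.341,.278,.166,25.5)
t=snap('top'); s=snap('side')
a=cv2.resize(t['img'][240:340,100:220],None,fx=3.2,fy=3.2); b=cv2.resize(s['img'][240:350,300:420],None,fx=3.2,fy=3.2)
o=np.zeros((360,790,3),np.uint8); o[:a.shape[0],:a.shape[1]]=a; o[:b.shape[0],400:400+b.shape[1]]=b; cv2.imwrite('pics/grip1.png',o)
E
```

```text
from [0.3387 0.2744 0.1671] -> [0.1, -0.0, -0.1, 2.2, 3.6, 1.1]
```

View pics/grip1.png

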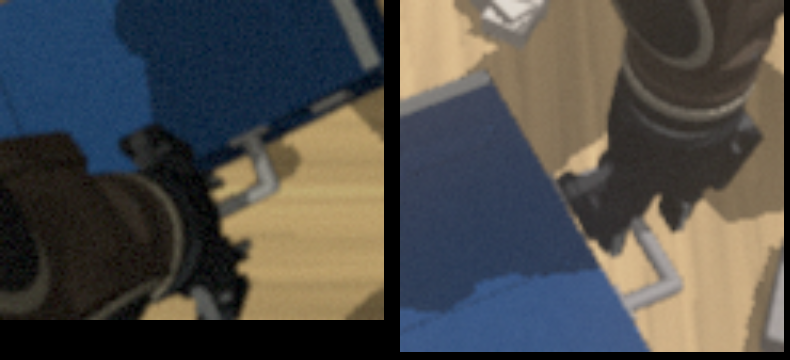

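The bar passes between the two fingers (side crop near (635,225)), so I close on it.

Request:
jog_arm --series '[[[0, 0, 0, 2, 3, 1, 40], [0, 0, 0, 2, 3, 1, 40], [0, 0, 0, 2, 3, 1, 25], [0, 0, 0, 2, 3, 1, 15], [0, 0, 0, 2, 3, 1, 8], [0, 0, 0, 2, 3, 1, 5], [0, 0, 0, 2, 3, 1, 5], [0, 0, 0, 2, 3, 1, 5], [0, 0, 0, 2, 3, 1, 5], [0, 0, 0, 2, 3, 1, 5]]]' --force 30

```text
time: 4.2
eef_pos: [0.3417, 0.2782, 0.1657]
eef_rot: [[-0.429, 0.903, 0.004], [0.903, 0.429, 0.002], [-0.0, 0.004, -1.0]]
contact_force: [5.7, 2.7, -2.0]
grip_width: 0.13
gripper_force: 29.3
```

Request:
jog_arm --series '[[[0, 0, 0, 0, 1.3, -17.2, 5], [0, 0, 0, 0, 4.1, -34.3, 5], [0, 0, 0, 0, 8.4, -51, 5], [0, 0, 0, 0, 14.2, -67.3, 5], [0, 0, 0, 0, 21.3, -83, 5], [0, 0, 0, 0, 29.8, -98.1, 5], [0, 0, 0, 0, 39.6, -112.3, 5], [0, 0, 0, 0, 50.5, -125.7, 5], [0, 0, 0, 0, 62.6, -138, 5], [0, 0, 0, 0, 75.7, -149.2, 5]]]'

```text
time: 5.45
eef_pos: [0.4087, 0.3104, 0.3133]
eef_rot: [[-0.43, 0.903, -0.002], [0.903, 0.43, -0.0], [0.001, -0.002, -1.0]]
contact_force: [2.4, 4.2, -8.8]
grip_width: 0.125
gripper_force: 29.1
```

Request:
jog_arm --series '[[[0, 0, 0, 0, 14.1, -10.1, 5], [0, 0, 0, 0, 28.9, -18.9, 5], [0, 0, 0, 0, 44.5, -26.3, 5], [0, 0, 0, 0, 60.7, -32.4, 5], [0, 0, 0, 0, 77.3, -37.1, 5], [0, 0, 0, 0, 94.3, -40.2, 5], [0, 0, 0, 0, 111.5, -41.9, 5], [0, 0, 0, 0, 128.8, -42.1, 5], [0, 0, 0, 0, 146, -40.8, 5], [0, 0, 0, 0, 156, -39.3, 5]]]'

```text
time: 6.7
eef_pos: [0.5494, 0.3777, 0.3533]
eef_rot: [[-0.43, 0.903, -0.001], [0.903, 0.43, 0.001], [0.002, -0.001, -1.0]]
contact_force: [-2.6, 3.2, 2.3]
grip_width: 0.129
gripper_force: 31.6
```

Request:
jog_arm --series '[[[0, 0, 0, 0, 0, 0, 5], [0, 0, 0, 0, 0, 0, 20], [0, 0, 0, 0, 0, 0, 35], [0, 0, 0, 0, 0, 0, 50], [0, 0, 0, 0, 0, 0, 50], [0, 0, 0, 0, 0, 0, 50], [0, 0, 0, 0, 0, 0, 50], [0, 0, 0, 0, 0, 0, 50], [0, 0, 0, 0, 0, -25, 50], [0, 0, 0, 0, 0, -60, 50]]]'

```text
time: 7.95
eef_pos: [0.5491, 0.3768, 0.4134]
eef_rot: [[-0.43, 0.903, -0.002], [0.903, 0.43, -0.001], [-0.0, -0.002, -1.0]]
contact_force: [0.0, 0.9, 0.8]
grip_width: 0.586
gripper_force: 0.0
```

```bash
python3 - <<'E'
from h import *
snap('side','open_s.png')
E
```

```text
(no output)
```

View pics/open_s.png

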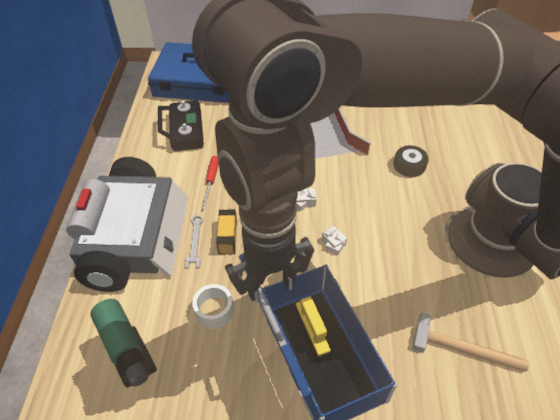

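The lid is open on its stop. The yellow sweeper handle is visible in the box near (312,320) in the side view. I'll back off so the top camera can see it.

Request:
jog_arm --series '[[[0, 0, 0, -40, -40, 0, 60], [0, 0, 0, -80, -80, 0, 60], [0, 0, 0, -120, -120, 0, 60], [0, 0, 0, -160, -160, 0, 60], [0, 0, 0, -190, -190, 0, 60], [0, 0, 0, -200, -210, 0, 60], [0, 0, 0, -200, -210, 0, 60], [0, 0, 0, -200, -210, 0, 60], [0, 0, 0, -200, -210, 0, 60], [0, 0, 0, -200, -210, 0, 60]]]'

```text
time: 9.25
eef_pos: [0.446, 0.1068, 0.4132]
eef_rot: [[-0.431, 0.903, -0.001], [0.903, 0.431, -0.0], [0.0, -0.001, -1.0]]
contact_force: [-1.5, -0.6, 0.3]
grip_width: 0.703
gripper_force: 0.0
```

```bash
python3 - <<'E'
from h import *
t=snap('top','open_t.png'); s=snap('side'); print(read_state()['eef_pos'])
for c,w,(u0,u1,v0,v1) in((t,'t',(60,240,180,330)),(s,'s',(250,400,260,400))):
    hsv=cv2.cvtColor(c['img'],cv2.COLOR_BGR2HSV); m=cv2.inRange(hsv,(20,130,60),(34,255,255)); k=np.zeros_like(m); k[v0:v1,u0:u1]=m[v0:v1,u0:u1]
    for q in cv2.findContours(k,cv2.RETR_EXTERNAL,cv2.CHAIN_APPROX_NONE)[0]:
        if cv2.contourArea(q)>40: print(w,cv2.contourArea(q),cv2.minAreaRect(q),cv2.boundingRect(q))
E
```

```text
[0.44587139 0.10658011 0.41326562]
s 922.0 ((314.43963623046875, 325.52587890625), (58.562679290771484, 18.514209747314453), 66.80140686035156) (296, 297, 35, 59)
```

View pics/open_t.png

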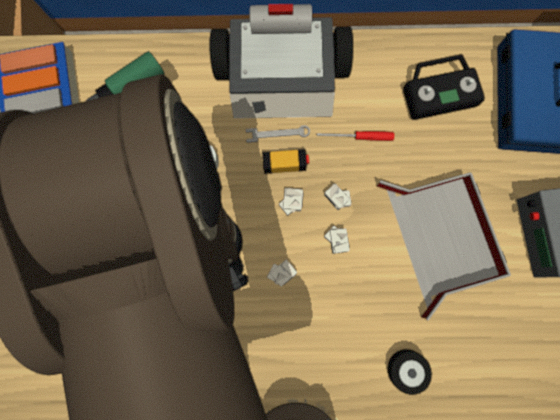

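The elbow hides the box in the top view. A zoomed crop of the side view will do, since the bar's height is known.

```bash
python3 - <<'E'
from h import *
s=snap('side'); cv2.imwrite('pics/sw.png',cv2.resize(s['img'][260:400,240:400],None,fx=4,fy=4,interpolation=cv2.INTER_CUBIC))
E
```

```text
(no output)
```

View pics/sw.png

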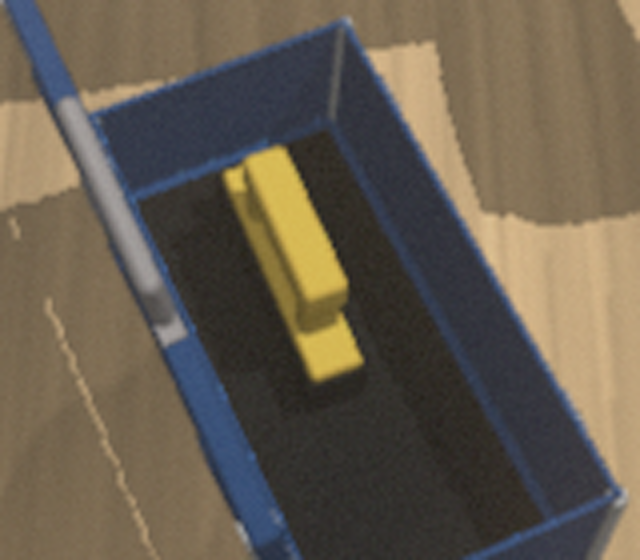

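The grip bar's top face runs from about (306.5,298) to (321.3,332.5) in full side-view pixels, and its centre is at (314,316).

```bash
python3 - <<'E'
from h import *
s=snap('side'); f=lambda u,v:onz(s,u,v,.097)
A,B,C=f(306.5,298),f(321.3,332.5),f(314,315.8); d=B-A
print(A,B,C,np.linalg.norm(d),np.degrees(np.arctan2(-d[0],d[1])))
w=f(240+246/4,260+159/4)-f(240+287/4,260+147/4); print('width',np.linalg.norm(w))
X=np.array([np.cos(np.radians(25.5)),np.sin(np.radians(25.5))]);Y=np.array([-X[1],X[0]]); o=np.array([.341,.278])+.118*X
print('box',o,'sweeper in box',X@(C[:2]-o),Y@(C[:2]-o))
go(C[0],C[1],.22,25.5); print(rel([C[0],C[1],.22],tool(25.5),[C[0],C[1],.139],tool(25.5)))
E
```

```text
[0.48480434 0.24492343 0.097     ] [0.45305313 0.3253168  0.097     ] [0.46832336 0.28739916 0.097     ] 0.08643629780769924 21.551451350576063
width 0.023862448519860902
box [0.44750506 0.32880031] sweeper in box 0.000966631085799646 -0.04633057033775998
from [0.4457 0.1064 0.4134] -> [-0.0, -0.0, -0.0, 153.7, 98.3, 193.4]
[0.0, 0.0, 0.0, 0.0, 0.0, 81.0]
```

Request:
jog_arm --series '[[[0, 0, 2, 40, 25, 0, 60], [0, 0, 2, 80, 50, 0, 60], [0, 0, 2, 120, 75, 20, 60], [0, 0, 2, 154, 98, 60, 60], [0, 0, 2, 154, 98, 110, 60], [0, 0, 2, 154, 98, 160, 60], [0, 0, 2, 154, 98, 200, 60], [0, 0, 2, 154, 98, 240, 60], [0, 0, 2, 154, 98, 262, 60], [0, 0, 2, 154, 98, 276, 60]]]' --force 80

```text
time: 10.7
eef_pos: [0.4675, 0.2871, 0.1363]
eef_rot: [[-0.398, 0.917, -0.001], [0.917, 0.398, -0.001], [-0.0, -0.002, -1.0]]
contact_force: [0.3, 0.5, 0.4]
grip_width: 0.701
gripper_force: 0.0
```

Request:
jog_arm --series '[[[0, 0, 0, 0, 0, 0, 60], [0, 0, 0, 0, 0, 0, 45], [0, 0, 0, 0, 0, 0, 35], [0, 0, 0, 0, 0, 0, 25], [0, 0, 0, 0, 0, 0, 20], [0, 0, 0, 0, 0, 0, 15], [0, 0, 0, 0, 0, 0, 15], [0, 0, 0, 0, 0, 0, 15], [0, 0, 0, 0, 0, 0, 15], [0, 0, 0, 0, 0, 0, 15]]]' --force 80

```text
time: 11.95
eef_pos: [0.4685, 0.2876, 0.1388]
eef_rot: [[-0.398, 0.917, 0.002], [0.917, 0.398, 0.001], [0.0, 0.002, -1.0]]
contact_force: [0.0, -0.1, 6.2]
grip_width: 0.293
gripper_force: 79.6
```

Request:
jog_arm --series '[[[0, 0, 0, 0, 0, -10, 15], [0, 0, 0, 0, 0, -25, 15], [0, 0, 0, 0, 0, -45, 15], [0, 0, 0, 0, 0, -65, 15], [0, 0, 0, 0, 0, -85, 15], [0, 0, 0, 0, 0, -105, 15], [0, 0, 0, 0, 0, -125, 15], [0, 0, 0, 0, 0, -145, 15], [0, 0, 0, 0, 0, -150, 15], [0, 0, 0, 0, 0, -150, 15]]]'

```text
time: 13.2
eef_pos: [0.468, 0.2873, 0.2877]
eef_rot: [[-0.398, 0.917, 0.0], [0.917, 0.398, 0.0], [0.0, 0.0, -1.0]]
contact_force: [-0.2, 0.2, -3.8]
grip_width: 0.291
gripper_force: 79.0
```

```bash
cat >> h.py <<'E'
M=np.array([.4725,-.272]); XT=np.array([.262,-.965]); YT=np.array([.965,.262])
def tw(u,w): return M+u*XT+w*YT
def plan(pts): # pts: (u,w,heading deg,z); prints rows relative to the current pose
    st=read_state(); p0,R0=st['eef_pos'],st['eef_rot']
    y0=np.degrees(np.arctan2(R0[1,1],R0[0,1])); R0=tool(y0); print('from',np.round(p0,3),round(y0,1),'j6',round(st['joint_positions'][5],1))
    for u,w,h,z in pts: print((u,w,h,z),rel(p0,R0,[*tw(u,w),z],tool(-74.8+h)))
E
python3 - <<'E'
from h import *
plan([(-.375,.035,0,.28),(-.375,.035,0,.135)])
s=snap('side','held.png')
E
```

```text
from [0.468 0.287 0.288] 23.4 j6 98.1
(-0.375, 0.035, 0, 0.28) [0.0, 0.0, 98.2, -148.9, -129.9, 7.7]
(-0.375, 0.035, 0, 0.135) [0.0, 0.0, 98.2, -148.9, -129.9, 152.7]
```

View pics/held.png

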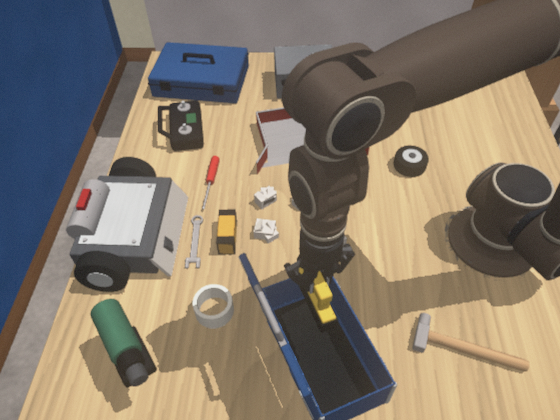

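Request:
jog_arm --series '[[[0, 0, 0, -25, -30, 0, 15], [0, 0, -8, -50, -60, 0, 15], [0, 0, -18, -80, -80, 0, 15], [0, 0, -28, -110, -100, 0, 15], [0, 0, -38, -140, -120, 0, 15], [0, 0, -48, -149, -130, 0, 15], [0, 0, -58, -149, -130, 0, 15], [0, 0, -68, -149, -130, 0, 15], [0, 0, -78, -149, -130, 0, 15], [0, 0, -82, -149, -130, 20, 15]]]'

```text
time: 14.5
eef_pos: [0.4082, 0.0989, 0.2676]
eef_rot: [[-0.963, -0.269, 0.001], [-0.269, 0.963, 0.0], [-0.001, -0.0, -1.0]]
contact_force: [0.1, 0.5, -3.4]
grip_width: 0.289
gripper_force: 80.0
```

```bash
sed -i 's/-74.8+h/105.2+h/' h.py; python3 - <<'E'
from h import *
t=snap('top','pre1.png'); hsv=cv2.cvtColor(t['img'],cv2.COLOR_BGR2HSV)
m=((hsv[...,1]<60)&(hsv[...,2]>90)).astype(np.uint8)*255; m[:170]=0; m[:, :230]=0; m[300:]=0; m[:,375:]=0
for k in cv2.findContours(m,cv2.RETR_EXTERNAL,cv2.CHAIN_APPROX_NONE)[0]:
    if cv2.contourArea(k)>60: p=onz(t,*cv2.minAreaRect(k)[0],.02)[:2]; print(p,XT@(p-M),YT@(p-M))
plan([(-.375,.035,0,.135),(.06,.035,0,.137)])
E
```

```text
[0.4145343  0.02882064] -0.3054789270293795 0.022878103853074913
[ 0.49409979 -0.10805113] -0.15255151609062892 0.06379840273768933
[0.45527594 0.13892822] -0.40105843683820797 0.09104197989969169
[0.59141571 0.0026767 ] -0.2339070974773395 0.18671895936218433
[ 0.60299102 -0.12005664] -0.1124366993766517 0.1657329963411436
from [0.407 0.099 0.264] 105.7 j6 -2.1
(-0.375, 0.035, 0, 0.135) [0.0, 0.0, 0.5, -1.1, 0.1, 129.3]
(0.06, 0.035, 0, 0.137) [0.0, 0.0, 0.5, 2.7, -434.8, 127.3]
```

View pics/pre1.png

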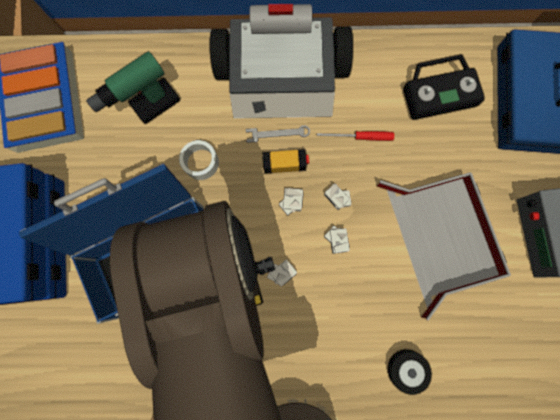

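The top view shows all four chunks where they were, and the gripper waits behind chunk 1 at (282,272). The first stroke takes chunks 1 and 2.

Request:
jog_arm --series '[[[0, 0, 0.5, -1, 0, 40, 15], [0, 0, 0.5, -1, 0, 80, 15], [0, 0, 0.5, -1, 0, 110, 15], [0, 0, 0.5, -1, 0, 122, 15], [0, 0, 0.5, -1, 0, 128, 15], [0, 0, 0.5, -1, 0, 128, 15], [0, 0, 0.5, -1, -15, 128, 15], [0, 0, 0.5, -1, -40, 128, 15], [0, 0, 0.5, 0, -65, 128, 15], [0, 0, 0.5, 0, -90, 128, 15]]]'

```text
time: 15.8
eef_pos: [0.4326, 0.0107, 0.1406]
eef_rot: [[-0.966, -0.258, 0.002], [-0.258, 0.966, 0.0], [-0.002, -0.0, -1.0]]
contact_force: [-0.5, 0.8, -3.3]
grip_width: 0.289
gripper_force: 79.9
```

```bash
python3 - <<'E'
from h import *
plan([(.05,.035,0,.136)])
s=snap('side','st1.png')
E
```

```text
from [0.433 0.011 0.141] 104.9 j6 -13.5
(0.05, 0.035, 0, 0.136) [0.0, 0.0, -0.3, -1.0, -333.3, 4.6]
```

View pics/st1.png

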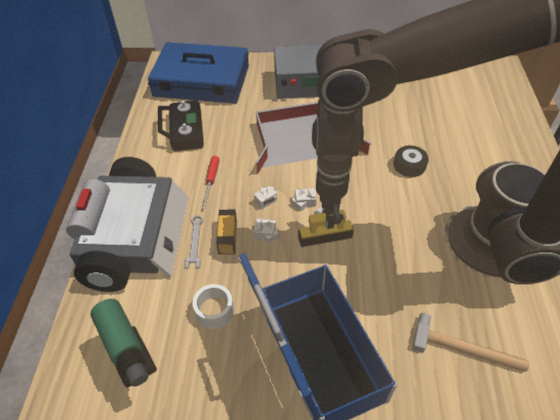

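The sweeper is level, just above the bench, and pushing chunk 1 ahead of it. I'll lower it by 5 mm and continue.

Request:
jog_arm --series '[[[0, 0, 0, 0, -15, 3, 15], [0, 0, 0, 0, -35, 5, 15], [0, 0, 0, 0, -58, 5, 15], [0, 0, 0, 0, -82, 5, 15], [0, 0, 0, 0, -106, 5, 15], [0, 0, 0, 0, -130, 5, 15], [0, 0, 0, 0, -154, 5, 15], [0, 0, 0, 0, -178, 5, 15], [0, 0, 0, 0, -202, 5, 15], [0, 0, 0, 0, -226, 5, 15]]]'

```text
time: 17.1
eef_pos: [0.4904, -0.2072, 0.1348]
eef_rot: [[-0.966, -0.258, 0.0], [-0.258, 0.966, 0.001], [-0.0, 0.001, -1.0]]
contact_force: [0.0, 2.6, 1.1]
grip_width: 0.289
gripper_force: 80.8
```

Request:
jog_arm --series '[[[0, 0, 0, 0, -20, 0, 15], [0, 0, 0, 0, -40, -1, 15], [0, 0, 0, 0, -60, -1, 15], [0, 0, 0, 0, -80, -1, 15], [0, 0, 0, 0, -95, -1, 15], [0, 0, 0, 0, -107, -1, 15], [0, 0, 0, 0, -107, -1, 15], [0, 0, 0, 0, -90, -1, 15], [0, 0, 0, 0, -75, -30, 15], [0, 0, 0, 0, -60, -70, 15]]]'

```text
time: 18.35
eef_pos: [0.5043, -0.2621, 0.204]
eef_rot: [[-0.966, -0.259, -0.003], [-0.259, 0.966, 0.002], [0.003, 0.002, -1.0]]
contact_force: [0.3, 0.4, -3.0]
grip_width: 0.285
gripper_force: 80.2
```

```bash
python3 - <<'E'
from h import *
plan([(-.323,.2085,-23,.25)])
t=snap('top','st2.png')
E
```

```text
from [ 0.504 -0.262  0.204] 105.0 j6 -42.5
(-0.323, 0.2085, -23, 0.25) [0.0, 0.0, 22.8, -174.1, 322.4, -46.0]
```

View pics/st2.png

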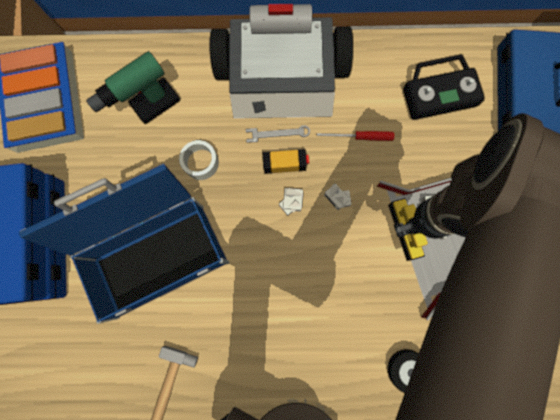

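Chunks 1 and 2 went into the tray, out of sight under the arm. Chunks 3 and 4 remain at (291,200) and (339,196), so I go round behind chunk 3.

Request:
jog_arm --series '[[[0, 0, 0, -10, 20, -46, 15], [0, 0, 3, -35, 65, -46, 15], [0, 0, 6, -60, 110, -46, 15], [0, 0, 9, -85, 155, -46, 15], [0, 0, 12, -110, 200, -46, 15], [0, 0, 16, -135, 245, -46, 15], [0, 0, 20, -160, 290, -46, 15], [0, 0, 22.8, -174, 322, -46, 15], [0, 0, 22.8, -174, 322, -20, 15], [0, 0, 22.8, -174, 322, 20, 15]]]'

```text
time: 19.65
eef_pos: [0.5906, 0.0936, 0.1851]
eef_rot: [[-0.991, 0.134, 0.003], [0.134, 0.991, 0.001], [-0.003, 0.001, -1.0]]
contact_force: [0.6, -0.7, -3.4]
grip_width: 0.291
gripper_force: 80.7
```

```bash
python3 - <<'E'
from h import *
plan([(-.323,.2085,-23,.135),(-.25,.178,-23,.134),(-.167,.169,-23,.134),(-.10,.125,-40,.134),(-.04,.07,-35,.134),(0,.05,-15,.134),(.03,.04,0,.135)])
s=snap('side'); cv2.imwrite('pics/st3.png',cv2.resize(s['img'][130:300,170:400],None,fx=3,fy=3))
E
```

```text
from [0.591 0.094 0.185] 82.3 j6 16.7
(-0.323, 0.2085, -23, 0.135) [0.0, 0.0, 0.1, 1.6, 0.5, 50.1]
(-0.25, 0.178, -23, 0.134) [0.0, 0.0, 0.1, 1.3, -78.6, 51.1]
(-0.167, 0.169, -23, 0.134) [0.0, 0.0, 0.1, -22.7, -158.6, 51.1]
(-0.1, 0.125, -40, 0.134) [0.0, 0.0, 17.1, -8.3, -237.4, 51.1]
(-0.04, 0.07, -35, 0.134) [0.0, 0.0, 12.1, 19.0, -314.1, 51.1]
(0, 0.05, -15, 0.134) [0.0, 0.0, -7.9, 21.9, -358.7, 51.1]
(0.03, 0.04, 0, 0.135) [0.0, 0.0, -22.9, 19.4, -390.2, 50.1]
```

View pics/st3.png

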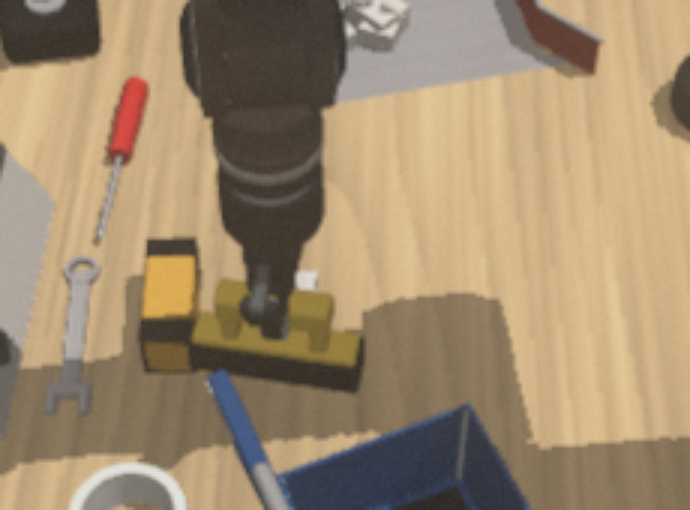

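The head's left end (crop (192,340)) is nearly against the battery (crop (197,330)). I'll check that gap before lowering.

```bash
python3 - <<'E'
from h import *
s=snap('side'); f=lambda u,v,z:np.round(onz(s,170+u/3,130+v/3,z),3)
print('head end top',f(195,312,.085),f(190,343,.085),'other end',f(364,333,.085),f(358,362,.085))
print('batt top edge',f(197,258,.052),f(195,332,.052),'far',f(147,260,.052),f(142,330,.052))
E
```

```text
head end top [0.662 0.067 0.085] [0.662 0.099 0.085] other end [0.523 0.083 0.085] [0.527 0.112 0.085]
batt top edge [ 0.671 -0.016  0.052] [0.665 0.064 0.052] far [ 0.714 -0.012  0.052] [0.709 0.063 0.052]
```

Request:
jog_arm --series '[[[0, 0, 0, 15, 0, 0, 15], [0, 0, 0, 15, 0, 25, 15], [0, 0, 0, 15, 0, 45, 15], [0, 0, 0, 15, 0, 51, 15], [0, 0, 0, 15, -15, 51, 15], [0, 0, 0, 15, -38, 51, 15], [0, 0, 0, 15, -60, 51, 15], [0, 0, 0, 15, -82, 51, 15], [0, 0, 0, 10, -104, 51, 15], [0, 0, 0, 2, -126, 51, 15]]]'

```text
time: 21.0
eef_pos: [0.5716, -0.0339, 0.1353]
eef_rot: [[-0.991, 0.137, 0.002], [0.137, 0.991, 0.0], [-0.002, 0.001, -1.0]]
contact_force: [-0.1, 2.4, -4.4]
grip_width: 0.29
gripper_force: 80.6
```

```bash
python3 - <<'E'
from h import *
plan([(-.18,.160,-23,.134),(-.14,.148,-30,.134),(-.10,.123,-40,.134),(-.04,.07,-35,.134),(0,.05,-15,.134),(.03,.04,0,.135)])
s=snap('side'); cv2.imwrite('pics/st4.png',cv2.resize(s['img'][90:260,170:400],None,fx=3,fy=3))
E
```

```text
from [ 0.572 -0.034  0.135] 82.1 j6 4.5
(-0.18, 0.16, -23, 0.134) [0.0, 0.0, -0.1, -11.1, -21.2, 1.3]
(-0.14, 0.148, -30, 0.134) [0.0, 0.0, 6.9, -15.8, -62.7, 1.3]
(-0.1, 0.123, -40, 0.134) [0.0, 0.0, 16.9, -8.4, -109.3, 1.3]
(-0.04, 0.07, -35, 0.134) [0.0, 0.0, 11.9, 16.8, -185.2, 1.3]
(0, 0.05, -15, 0.134) [0.0, 0.0, -8.1, 19.6, -229.8, 1.3]
(0.03, 0.04, 0, 0.135) [0.0, 0.0, -23.1, 17.0, -261.4, 0.3]
```

View pics/st4.png

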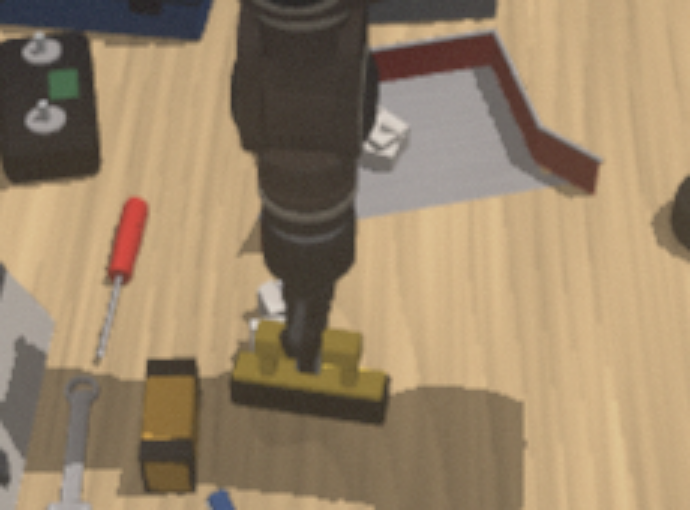

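Both chunks are ahead of the head's left half (crop (268,300) and (258,330)), so I carry on and turn towards the mouth.

Request:
jog_arm --series '[[[0, 0, 0, -8, -20, 0, 15], [0, 0, 4, -13, -42, 0, 15], [0, 0, 8, -15, -64, 0, 15], [0, 0, 13, -12, -86, 0, 15], [0, 0, 17, -8, -108, 0, 15], [0, 0, 17, 0, -133, 0, 15], [0, 0, 15, 8, -158, 0, 15], [0, 0, 12, 16, -183, 0, 15], [0, 0, 4, 19, -207, 0, 15], [0, 0, -6, 20, -228, 0, 15]]]'

```text
time: 22.3
eef_pos: [0.5205, -0.2567, 0.1349]
eef_rot: [[-1.0, 0.027, 0.002], [0.027, 1.0, 0.001], [-0.002, 0.001, -1.0]]
contact_force: [-0.2, 5.5, 2.2]
grip_width: 0.289
gripper_force: 81.2
```

```bash
python3 - <<'E'
from h import *
plan([(.03,.04,0,.135),(.05,.04,0,.135),(0,.04,0,.135),(-.02,.04,0,.24)])
s=snap('side'); cv2.imwrite('pics/st5.png',cv2.resize(s['img'][70:240,170:400],None,fx=3,fy=3))
E
```

```text
from [ 0.521 -0.257  0.135] 88.5 j6 -24.8
(0.03, 0.04, 0, 0.135) [0.0, 0.0, -16.7, 0.6, -33.8, -0.1]
(0.05, 0.04, 0, 0.135) [0.0, 0.0, -16.7, -5.1, -53.0, -0.1]
(0, 0.04, 0, 0.135) [0.0, 0.0, -16.7, 9.3, -5.1, -0.1]
(-0.02, 0.04, 0, 0.24) [0.0, 0.0, -16.7, 15.0, 14.1, -105.1]
```

View pics/st5.png

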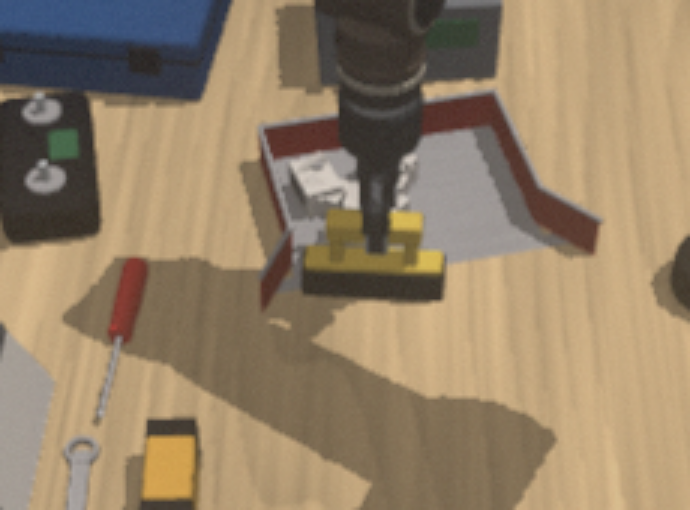

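All the pieces are in or at the tray now, with the white parts at crop (290–415,155–210). I'll make the final aligned push, then back out and lift.

Request:
jog_arm --series '[[[0, 0, -6, 2, -10, 0, 15], [0, 0, -12, 2, -22, 0, 15], [0, 0, -17, 1, -34, 0, 15], [0, 0, -17, -2, -46, -1, 15], [0, 0, -17, -4, -55, -1, 15], [0, 0, -17, -4, -55, -1, 15], [0, 0, -17, 5, -25, -1, 15], [0, 0, -17, 12, 0, -10, 15], [0, 0, -17, 15, 14, -50, 15], [0, 0, -17, 15, 14, -105, 15]]]'

```text
time: 23.6
eef_pos: [0.5046, -0.2394, 0.2385]
eef_rot: [[-0.965, -0.262, -0.004], [-0.262, 0.965, 0.001], [0.003, 0.002, -1.0]]
contact_force: [0.6, -0.2, -2.5]
grip_width: 0.289
gripper_force: 80.7
```

```bash
python3 - <<'E'
from h import *
st=read_state(); print(st['eef_pos'],st['joint_positions'])
# target: above the box, front-right waypoint then over sweeper slot
X=np.array([np.cos(np.radians(25.5)),np.sin(np.radians(25.5))]);Y=np.array([-X[1],X[0]]); o=np.array([.4475,.3288])
P=o-.06*Y
print('slot',P)
go(.40,.08,.30,25.5); go(P[0],P[1],.29,25.5)
E
```

```text
[ 0.50464167 -0.23938234  0.23845258] [-2.53652794e+01  1.13986513e+01 -5.49026648e+00  7.33412058e+01
 -3.14737581e-02 -4.05793053e+01]
slot [0.47333067 0.27464488]
from [ 0.5046 -0.2394  0.2385] -> [-0.0, -0.3, 79.7, 17.4, 335.8, -60.8]
from [ 0.5046 -0.2394  0.2385] -> [-0.0, -0.3, 79.7, -104.5, 504.3, -50.8]
```

Request:
jog_arm --series '[[[0, 0, 8, 2, 35, -20, 15], [0, 0, 16, 4, 75, -40, 15], [0, 0, 24, 6, 115, -61, 15], [0, 0, 32, 8, 155, -61, 15], [0, 0, 40, 10, 195, -61, 15], [0, 0, 48, 12, 235, -61, 15], [0, 0, 56, 14, 275, -61, 15], [0, 0, 64, 16, 315, -61, 15], [0, 0, 72, 17, 336, -61, 15], [0, 0, 80, 17, 336, -61, 15]]]'

```text
time: 24.85
eef_pos: [0.4006, 0.0799, 0.2998]
eef_rot: [[-0.423, 0.906, 0.0], [0.906, 0.423, -0.0], [-0.0, 0.0, -1.0]]
contact_force: [0.5, -0.1, -3.5]
grip_width: 0.293
gripper_force: 80.8
```

```bash
python3 - <<'E'
from h import *
go(.4733,.2746,.29,25.5)
t=snap('top'); s=snap('side')
a=cv2.resize(t['img'][150:330,360:520],None,fx=2.4,fy=2.4); b=cv2.resize(s['img'][80:270,200:380],None,fx=2.1,fy=2.1)
o=np.zeros((440,790,3),np.uint8); o[:a.shape[0],:a.shape[1]]=a; o[:b.shape[0],400:400+b.shape[1]]=b; cv2.imwrite('pics/tray.png',o)
hsv=cv2.cvtColor(t['img'],cv2.COLOR_BGR2HSV); m=((hsv[...,1]<60)&(hsv[...,2]>165)).astype(np.uint8)*255; m[:175]=0; m[320:]=0; m[:,:230]=0; m[:,515:]=0
for k in cv2.findContours(m,cv2.RETR_EXTERNAL,cv2.CHAIN_APPROX_NONE)[0]:
    if cv2.contourArea(k)>15: q=cv2.minAreaRect(k)[0]; p=onz(t,*q,.03)[:2]; print(cv2.contourArea(k),np.round(q),p.round(3),(XT@(p-M)).round(3),(YT@(p-M)).round(3))
E
```

```text
from [0.4006 0.0799 0.2998] -> [0.0, 0.0, -0.5, 145.6, 148.3, 9.8]
283.0 [474. 236.] [ 0.495 -0.445] 0.172 -0.024
334.5 [454. 233.] [ 0.504 -0.397] 0.129 -0.002
700.5 [448. 209.] [ 0.563 -0.386] 0.134 0.057
```

View pics/tray.png

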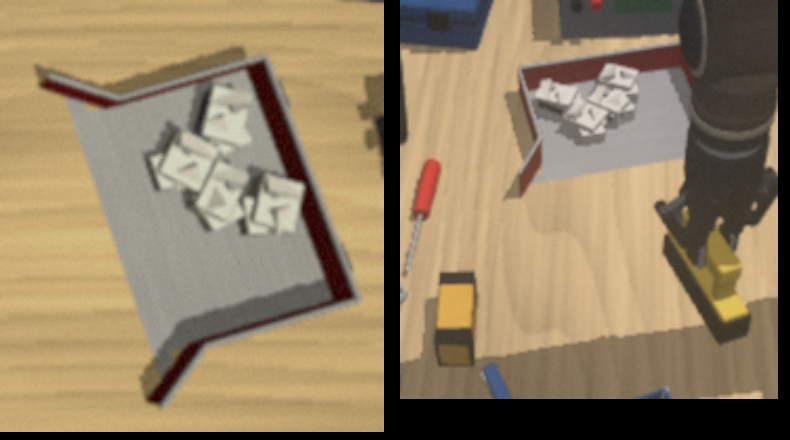

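All four chunks are well inside the tray, at least 95 mm behind the mouth. The battery is undisturbed. Next the sweeper goes back into the box.

Request:
jog_arm --series '[[[0, 0, 0, 40, 40, 0, 15], [0, 0, 0, 80, 80, 0, 15], [0, 0, 0, 120, 120, 0, 15], [0, 0, 0, 140, 148, 0, 15], [0, 0, 0, 140, 148, 0, 15], [0, 0, 0, 140, 148, 30, 15], [0, 0, 0, 140, 148, 70, 15], [0, 0, 0, 140, 148, 110, 15], [0, 0, 0, 140, 148, 140, 15], [0, 0, 0, 140, 148, 155, 15]]]'

```text
time: 26.2
eef_pos: [0.4752, 0.2667, 0.1431]
eef_rot: [[-0.425, 0.905, -0.002], [0.905, 0.425, -0.002], [-0.001, -0.003, -1.0]]
contact_force: [-0.5, 0.5, -3.7]
grip_width: 0.291
gripper_force: 81.1
```

Request:
jog_arm --series '[[[0, 0, 0, 0, 0, 3, 15], [0, 0, 0, 0, 0, 5, 15], [0, 0, 0, 0, 0, 6, 15], [0, 0, 0, 0, 0, 6, 15], [0, 0, 0, 0, 0, 6, 30], [0, 0, 0, 0, 0, 6, 45], [0, 0, 0, 0, 0, 6, 60], [0, 0, 0, 0, 0, 6, 60], [0, 0, 0, 0, 0, -20, 60], [0, 0, 0, 0, 0, -60, 60]]]'

```text
time: 27.45
eef_pos: [0.4756, 0.2677, 0.204]
eef_rot: [[-0.425, 0.905, -0.003], [0.905, 0.425, -0.002], [-0.0, -0.003, -1.0]]
contact_force: [1.0, 0.3, -0.2]
grip_width: 0.703
gripper_force: 0.0
```

```bash
python3 - <<'E'
from h import *
s=snap('side'); t=snap('top'); cv2.imwrite('pics/box2.png',cv2.resize(s['img'][200:410,200:400],None,fx=2.8,fy=2.8))
# battery yaw & centre from top view whole body
hsv=cv2.cvtColor(t['img'],cv2.COLOR_BGR2HSV)
m=cv2.inRange(hsv,(15,150,120),(32,255,255)); d=((hsv[...,2]<60)).astype(np.uint8)*255
r=np.zeros_like(m); r[145:176,258:312]=(m|d)[145:176,258:312]
k=max(cv2.findContours(r,cv2.RETR_EXTERNAL,cv2.CHAIN_APPROX_NONE)[0],key=cv2.contourArea)
q=cv2.minAreaRect(k); print(q,[onz(t,*p,.052).round(3).tolist() for p in cv2.boxPoints(q)],onz(t,*q[0],.052))
go(.64,.03,.24,0); go(.69,.017,.20,0)
E
```

```text
((284.3672790527344, 160.50885009765625), (21.15304183959961, 42.705196380615234), 86.18592071533203) [[0.712, 0.071, 0.052], [0.718, -0.035, 0.052], [0.664, -0.037, 0.052], [0.658, 0.068, 0.052]] [0.68785291 0.01646588 0.052     ]
from [0.4779 0.269  0.209 ] -> [0.4, -0.1, 25.1, -285.2, 45.4, -30.8]
from [0.4779 0.269  0.209 ] -> [0.4, -0.1, 25.1, -318.2, 84.8, 9.4]
```

View pics/box2.png

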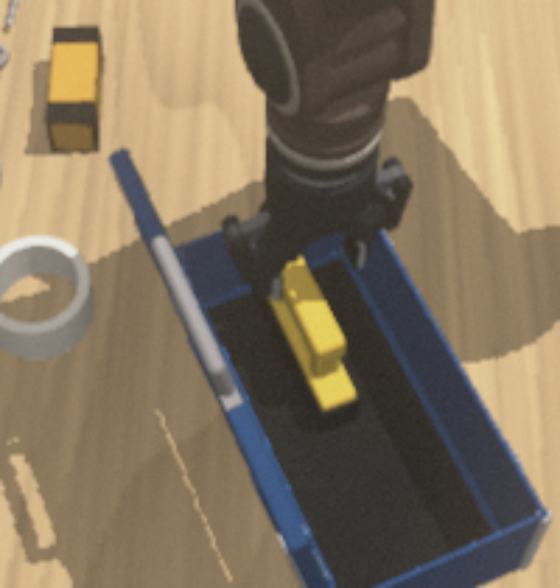

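The sweeper stands free in the slot. I've now viewed more pictures than allowed, so the rest goes by numbers only. Next is the battery.

Request:
jog_arm --series '[[[0, 0, 0, -40, 0, -30, 60], [0, 0, 0, -95, 0, -45, 60], [0, 0, 5, -150, 5, -45, 60], [0, 0, 10, -200, 25, -45, 60], [0, 0, 15, -250, 50, -45, 60], [0, 0, 20, -300, 75, -45, 60], [0, 0, 22, -318, 85, -45, 60], [0, 0, 22, -318, 85, -20, 60], [0, 0, 22, -318, 85, 10, 60], [0, 0, 22, -318, 85, 20, 60]]]' --force 60

```text
time: 28.8
eef_pos: [0.6874, 0.0162, 0.1817]
eef_rot: [[-0.055, 0.998, -0.004], [0.999, 0.055, -0.0], [0.0, -0.004, -1.0]]
contact_force: [-0.7, -0.3, 1.3]
grip_width: 0.702
gripper_force: 0.0
```

```bash
python3 - <<'E'
from h import *
go(.690,.017,.089,3.5)
E
```

```text
from [0.6874 0.0162 0.1817] -> [-0.2, -0.0, -0.4, 0.7, 3.0, 92.7]
```

Request:
jog_arm --series '[[[0, 0, 0, 1, 3, 25, 60], [0, 0, 0, 1, 3, 50, 60], [0, 0, 0, 1, 3, 75, 60], [0, 0, 0, 1, 3, 90, 60], [0, 0, 0, 1, 3, 92, 60], [0, 0, 0, 1, 3, 92, 50], [0, 0, 0, 1, 3, 92, 40], [0, 0, 0, 1, 3, 92, 35], [0, 0, 0, 1, 3, 92, 30], [0, 0, 0, 1, 3, 92, 30]]]' --force 60

```text
time: 30.05
eef_pos: [0.6922, 0.0175, 0.0942]
eef_rot: [[-0.055, 0.998, 0.003], [0.998, 0.055, 0.0], [-0.0, 0.003, -1.0]]
contact_force: [0.4, -0.9, 5.5]
grip_width: 0.506
gripper_force: 63.5
```

Request:
jog_arm --series '[[[0, 0, 0, 0, 0, -20, 30], [0, 0, 0, 0, 0, -60, 30], [0, 0, 0, 0, 0, -110, 30], [0, 0, 0, 0, 0, -160, 30], [0, 0, 0, 0, -40, -170, 30], [0, 0, 0, 10, -95, -170, 30], [0, 0, 0, 30, -150, -170, 30], [0, 0, -6, 50, -200, -170, 30], [0, 0, -14, 70, -240, -170, 30], [0, 0, -22, 75, -250, -170, 30]]]'

```text
time: 31.3
eef_pos: [0.4342, 0.0791, 0.2617]
eef_rot: [[-0.43, 0.903, -0.003], [0.903, 0.43, -0.0], [0.001, -0.003, -1.0]]
contact_force: [1.5, -0.6, -5.0]
grip_width: 0.504
gripper_force: 64.1
```

```bash
python3 - <<'E'
from h import *
go(.413,.401,.26,25.5); s=read_state(); print(s['grip_width'],s['gripper_force'])
E
```

```text
from [0.4342 0.0791 0.2617] -> [-0.2, -0.1, -0.0, 299.7, 119.4, 1.7]
0.5035180742078816 64.11626815795898
```

Request:
jog_arm --series '[[[0, 0, 0, 50, 20, 0, 30], [0, 0, 0, 105, 42, 0, 30], [0, 0, 0, 160, 64, 0, 30], [0, 0, 0, 215, 86, 0, 30], [0, 0, 0, 265, 106, 0, 30], [0, 0, 0, 300, 119, 0, 30], [0, 0, 0, 300, 119, 0, 30], [0, 0, 0, 300, 119, 0, 30], [0, 0, 0, 300, 119, 40, 30], [0, 0, 0, 300, 119, 80, 30]]]'

```text
time: 32.55
eef_pos: [0.4182, 0.3995, 0.1821]
eef_rot: [[-0.423, 0.906, 0.001], [0.906, 0.423, 0.0], [0.0, 0.001, -1.0]]
contact_force: [-0.1, -0.1, -6.4]
grip_width: 0.504
gripper_force: 64.5
```

```bash
python3 - <<'E'
from h import *
go(.413,.401,.102,25.5)
s=snap('side'); hsv=cv2.cvtColor(s['img'],cv2.COLOR_BGR2HSV); m=cv2.inRange(hsv,(15,120,60),(34,255,255)); m[:250]=0; m[:,:240]=0; m[:,400:]=0
for k in cv2.findContours(m,cv2.RETR_EXTERNAL,cv2.CHAIN_APPROX_NONE)[0]:
    if cv2.contourArea(k)>30: print(cv2.contourArea(k),cv2.minAreaRect(k))
E
```

```text
from [0.4182 0.3995 0.1821] -> [0.1, -0.0, -0.5, 3.5, -4.1, 80.1]
411.5 ((342.4375915527344, 368.7618713378906), (20.832735061645508, 30.302160263061523), 52.69605255126953)
859.0 ((310.7392578125, 317.1651306152344), (57.40898895263672, 18.715618133544922), 64.35899353027344)
```

Request:
jog_arm --series '[[[0, 0, 0, 3, -4, 25, 30], [0, 0, 0, 3, -4, 50, 30], [0, 0, 0, 3, -4, 68, 30], [0, 0, 0, 3, -4, 76, 30], [0, 0, 0, 3, -4, 79, 30], [0, 0, 0, 3, -4, 81, 30], [0, 0, 0, 3, -4, 81, 30], [0, 0, 0, 3, -4, 81, 45], [0, 0, 0, 3, -4, 81, 60], [0, 0, 0, 3, -4, 81, 62]]]'

```text
time: 33.85
eef_pos: [0.4134, 0.4023, 0.1024]
eef_rot: [[-0.425, 0.905, 0.001], [0.905, 0.425, 0.001], [0.001, 0.002, -1.0]]
contact_force: [-0.4, -0.3, -0.1]
grip_width: 0.724
gripper_force: 0.0
```

Request:
jog_arm --series '[[[0, 0, 0, 0, 0, 0, 62], [0, 0, 0, 0, 0, -15, 62], [0, 0, 0, 0, 0, -50, 62], [0, 0, 0, 0, 0, -100, 62], [0, 0, 0, 0, 0, -150, 62], [0, 0, 0, 0, 0, -200, 50], [0, 0, 0, 0, 0, -250, 50], [0, 0, 0, 0, 0, -290, 50], [0, 0, 0, 0, 0, -310, 50], [0, 0, 0, 0, 0, -310, 50]]]'

```text
time: 35.1
eef_pos: [0.4131, 0.4019, 0.4141]
eef_rot: [[-0.425, 0.905, 0.003], [0.905, 0.425, 0.003], [0.001, 0.004, -1.0]]
contact_force: [0.7, 1.1, -0.8]
grip_width: 0.584
gripper_force: 0.0
```

```bash
python3 - <<'E'
from h import *
s=snap('side'); hsv=cv2.cvtColor(s['img'],cv2.COLOR_BGR2HSV); m=cv2.inRange(hsv,(15,120,60),(34,255,255)); m[:250]=0; m[:,:240]=0; m[:,400:]=0
X=np.array([np.cos(np.radians(25.5)),np.sin(np.radians(25.5))]);Y=np.array([-X[1],X[0]]); o=np.array([.4475,.3288])
for k in cv2.findContours(m,cv2.RETR_EXTERNAL,cv2.CHAIN_APPROX_NONE)[0]:
    if cv2.contourArea(k)>30:
        q=cv2.minAreaRect(k); print(cv2.contourArea(k),q)
        for z in(.057,.08): p=onz(s,*q[0],z)[:2]-o; print(z,'box',X@p,Y@p)
# grey handle bar in side view, expected at lid angle 1.75
H=o+.08*X; P=[*(H+.198*-np.cos(1.75+.033)*X),.105+.198*np.sin(1.783)]
print('handle pred',P,proj(s,P)); 
go(P[0],P[1],P[2]+.11,25.5)
g=cv2.inRange(hsv,(0,0,90),(180,50,255)); 
r=np.zeros_like(g); r[250:400,220:330]=g[250:400,220:330]
for k in cv2.findContours(r,cv2.RETR_EXTERNAL,cv2.CHAIN_APPROX_NONE)[0]:
    if cv2.contourArea(k)>60: print('grey',cv2.contourArea(k),cv2.minAreaRect(k))
E
```

```text
831.5 ((338.4000549316406, 378.79998779296875), (39.35479736328125, 25.93838882446289), 63.43495178222656)
0.057 box 0.005640610971457304 0.08357105113922085
0.08 box 0.01138865650046367 0.09065167053005656
917.5 ((310.800048828125, 317.60003662109375), (58.13776397705078, 18.782970428466797), 63.43495178222656)
0.057 box -0.001209327563060096 -0.06334582469258782
0.08 box 0.0046960694819986985 -0.05289034390272982
handle pred [np.float64(0.5573461645724312), np.float64(0.3811939328617851), np.float64(0.2985586942455579)] [266.97684602 307.56919748]
from [0.413  0.4019 0.4124] -> [0.1, -0.0, -0.4, -80.0, 121.9, 4.0]
grey 313.5 ((226.5, 305.4999694824219), (12.999998092651367, 40.99999237060547), 0.0)
grey 438.0 ((269.0430603027344, 311.481201171875), (73.64124298095703, 12.152097702026367), 66.4477310180664)
```

Both objects are in the box: the battery at about (0.006, 0.084) and the sweeper at about (0, −0.06) in its frame. Now I grip the lid handle again and bring it back down the arc.

Request:
jog_arm --series '[[[0, 0, 0, -27, 40, 0, 50], [0, 0, 0, -54, 80, 0, 50], [0, 0, 0, -80, 121, 0, 50], [0, 0, 0, -80, 121, 0, 50], [0, 0, 0, -80, 121, 20, 50], [0, 0, 0, -80, 121, 40, 50], [0, 0, 0, -80, 121, 55, 50], [0, 0, 0, -80, 121, 60, 50], [0, 0, 0, -80, 121, 60, 50], [0, 0, 0, -80, 121, 60, 50]]]' --force 30

```text
time: 36.4
eef_pos: [0.5563, 0.3809, 0.3524]
eef_rot: [[-0.425, 0.905, 0.001], [0.905, 0.425, 0.001], [0.0, 0.001, -1.0]]
contact_force: [-0.2, 0.5, 0.8]
grip_width: 0.587
gripper_force: 0.0
```

Request:
jog_arm --series '[[[0, 0, 0, 0, 0, 0, 40], [0, 0, 0, 0, 0, 0, 30], [0, 0, 0, 0, 0, 0, 20], [0, 0, 0, 0, 0, 0, 10], [0, 0, 0, 0, 0, 0, 5], [0, 0, 0, 0, 0, 0, 5], [0, 0, 0, 0, 0, 0, 5], [0, 0, 0, 0, 0, 0, 5], [0, 0, 0, 0, 0, 0, 5], [0, 0, 0, 0, 0, 0, 5]]]' --force 30

```text
time: 37.65
eef_pos: [0.5565, 0.3808, 0.3517]
eef_rot: [[-0.425, 0.905, 0.0], [0.905, 0.425, 0.0], [-0.0, 0.0, -1.0]]
contact_force: [1.6, 0.2, 2.0]
grip_width: 0.125
gripper_force: 29.4
```

Request:
jog_arm --series '[[[0, 0, 0, 0, -18.1, -3, 5], [0, 0, 0, 0, -35.3, -4.4, 5], [0, 0, 0, 0, -52.5, -4.2, 5], [0, 0, 0, 0, -69.7, -2.5, 5], [0, 0, 0, 0, -86.7, 0.7, 5], [0, 0, 0, 0, -103.4, 5.3, 5], [0, 0, 0, 0, -119.5, 11.4, 5], [0, 0, 0, 0, -135.1, 18.9, 5], [0, 0, 0, 0, -150, 27.7, 5], [0, 0, 0, 0, -164, 37.7, 5]]]'

```text
time: 38.9
eef_pos: [0.4079, 0.3101, 0.3135]
eef_rot: [[-0.424, 0.906, 0.001], [0.906, 0.424, -0.002], [-0.002, 0.0, -1.0]]
contact_force: [5.0, -1.8, -2.5]
grip_width: 0.122
gripper_force: 29.4
```

Request:
jog_arm --series '[[[0, 0, 0, 0, -13.1, 11.2, 5], [0, 0, 0, 0, -25.2, 23.5, 5], [0, 0, 0, 0, -36.1, 36.9, 5], [0, 0, 0, 0, -45.9, 51.1, 5], [0, 0, 0, 0, -54.4, 66.2, 5], [0, 0, 0, 0, -61.5, 81.9, 5], [0, 0, 0, 0, -67.3, 98.2, 5], [0, 0, 0, 0, -71.6, 114.9, 5], [0, 0, 0, 0, -74.4, 132, 5], [0, 0, 0, 0, -75.7, 147, 5]]]'

```text
time: 40.15
eef_pos: [0.3413, 0.279, 0.1679]
eef_rot: [[-0.424, 0.906, 0.006], [0.906, 0.424, 0.0], [-0.002, 0.005, -1.0]]
contact_force: [-2.8, -7.1, 44.2]
grip_width: 0.127
gripper_force: 35.0
```

Request:
jog_arm --series '[[[0, 0, 0, 0, 0, -3, 5], [0, 0, 0, 0, 0, -2, 5], [0, 0, 0, 0, 0, -2, 15], [0, 0, 0, 0, 0, -2, 30], [0, 0, 0, 0, 0, -2, 40], [0, 0, 0, 0, 0, -2, 40], [0, 0, 0, 0, 0, -20, 40], [0, 0, 0, 0, 0, -60, 40], [0, 0, 0, 0, 0, -110, 40], [0, 0, 0, 0, 0, -160, 40]]]'

```text
time: 41.4
eef_pos: [0.3391, 0.2788, 0.3282]
eef_rot: [[-0.425, 0.905, -0.0], [0.905, 0.425, -0.0], [0.0, -0.001, -1.0]]
contact_force: [1.3, 0.1, -0.2]
grip_width: 0.471
gripper_force: 0.0
```

Request:
jog_arm --series '[[[0, 0, 0, -50, 0, 0, 40], [0, 0, 0, -100, 0, 0, 40], [0, 0, 0, -150, 0, 0, 40], [0, 0, 0, -200, 0, 0, 40], [0, 0, 0, -250, 0, 0, 40], [0, 0, 0, -300, 0, 0, 40], [0, 0, 0, -350, 0, 0, 40], [0, 0, 0, -400, 0, 0, 40], [0, 0, 0, -400, 0, 0, 40], [0, 0, 0, -400, 0, 0, 40]]]'

```text
time: 42.65
eef_pos: [0.5092, -0.083, 0.3266]
eef_rot: [[-0.424, 0.905, -0.001], [0.905, 0.424, 0.001], [0.001, -0.001, -1.0]]
contact_force: [0.1, -0.1, 0.0]
grip_width: 0.469
gripper_force: 0.0
```

```bash
python3 - <<'E'
from h import *
t=snap('top'); s=snap('side'); hsv=cv2.cvtColor(s['img'],cv2.COLOR_BGR2HSV)
H=[.341,.278,.1115]; print(proj(s,H),read_state()['eef_pos'])
g=cv2.inRange(hsv,(0,0,90),(180,50,255)); r=np.zeros_like(g); r[285:340,350:395]=g[285:340,350:395]
for k in cv2.findContours(r,cv2.RETR_EXTERNAL,cv2.CHAIN_APPROX_NONE)[0]:
    if cv2.contourArea(k)>20: print('handle',cv2.contourArea(k),cv2.minAreaRect(k))
# compare with the first side picture around the box
a=cv2.imread('pics/side0.png'); d=cv2.absdiff(a,s['img']).max(2)[262:415,255:395]; print('diff frac',(d>50).mean())
for z,c in(('t',t),('s',s)):
    h=cv2.cvtColor(c['img'],cv2.COLOR_BGR2HSV); m=cv2.inRange(h,(0,0,165),(180,60,255))
    lo=(slice(185,300),slice(395,500)) if z=='t' else (slice(105,160),slice(255,360))
    k=np.zeros_like(m); k[lo]=m[lo]
    for q in cv2.findContours(k,cv2.RETR_EXTERNAL,cv2.CHAIN_APPROX_NONE)[0]:
        if cv2.contourArea(q)>30: u=cv2.minAreaRect(q); p=onz(c,*u[0],.03)[:2]; print(z,cv2.contourArea(q),np.round(u[0]),(XT@(p-M)).round(3),(YT@(p-M)).round(3))
E
```

```text
[374.67414939 310.87748105] [ 0.50903711 -0.08223436  0.32700589]
handle 345.5 ((367.9005432128906, 313.7071228027344), (48.71799087524414, 19.627391815185547), 59.34933090209961)
diff frac 0.09126984126984126
t 1091.5 [470. 249.] 0.151 -0.051
s 61.0 [301. 127.] 0.129 0.001
s 44.5 [269. 122.] 0.173 0.093
```

Request:
jog_arm --series '[[[0, 0, 0, 50, -5, 0, 40], [0, 0, 0, 100, -10, 0, 40], [0, 0, 0, 150, -20, 0, 40], [0, 0, 0, 180, -23, 0, 40], [0, 0, 0, 180, -23, 0, 40], [0, 0, 0, 180, -23, 0, 40], [0, 0, 0, 180, -23, 0, 40], [0, 0, 0, 180, -23, 0, 40], [0, 0, 0, 180, -23, 0, 40], [0, 0, 0, 180, -23, 0, 40]]]'

```text
time: 44.0
eef_pos: [0.4123, 0.0698, 0.3268]
eef_rot: [[-0.424, 0.906, -0.0], [0.906, 0.424, -0.0], [0.0, -0.0, -1.0]]
contact_force: [0.8, 0.3, 0.8]
grip_width: 0.467
gripper_force: 0.0
```

```bash
python3 - <<'E'
from h import *
t=snap('top'); s=snap('side'); 
for im in(cv2.imread('pics/side0.png'),s['img']):
    hsv=cv2.cvtColor(im,cv2.COLOR_BGR2HSV); g=cv2.inRange(hsv,(0,0,90),(180,50,255)); r=np.zeros_like(g); r[285:340,350:395]=g[285:340,350:395]
    k=max(cv2.findContours(r,cv2.RETR_EXTERNAL,cv2.CHAIN_APPROX_NONE)[0],key=cv2.contourArea); print('handle',cv2.contourArea(k),cv2.minAreaRect(k))
h=cv2.cvtColor(t['img'],cv2.COLOR_BGR2HSV); m=cv2.inRange(h,(0,0,165),(180,60,255)); m[:175]=0; m[320:]=0; m[:,:230]=0; m[:,515:]=0
for q in cv2.findContours(m,cv2.RETR_EXTERNAL,cv2.CHAIN_APPROX_NONE)[0]:
    if cv2.contourArea(q)>15: u=cv2.minAreaRect(q); p=onz(t,*u[0],.03)[:2]; print(cv2.contourArea(q),np.round(u[0]),(XT@(p-M)).round(3),(YT@(p-M)).round(3))
E
```

```text
handle 323.0 ((367.7489013671875, 313.65447998046875), (48.6755485534668, 19.719167709350586), 58.392494201660156)
handle 326.0 ((367.8235168457031, 313.70587158203125), (48.705596923828125, 19.550838470458984), 59.036251068115234)
254.0 [475. 236.] 0.174 -0.024
295.5 [454. 233.] 0.129 -0.002
315.0 [439. 217.] 0.106 0.046
289.0 [456. 198.] 0.162 0.078
```

```bash
python3 -c "
from bench import *
print(sign_off())"
```

```text
the job is handed in; nothing more can be done
None
```

The job is handed in at about 44 s of the 210 s: by camera measurement all four armour pieces are in the tray, the battery and upright sweeper are in the toolbox, and the lid is shut; I viewed 16 pictures, two over the limit of 14, and sign-off returned no verdict.

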